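# Put the step blocks away under the push-and-turn safety lid

## Task

Put the steel step blocks away in the dry-storage canister: press its safety lid down firmly, turn it anticlockwise to free it, stand the lid right way up on the bench clear of the canister, and lay every block flat, stepped side up, in a compartment of its own and let go. Then put the lid back, press it down and turn it clockwise to the stop so that its ears spring up into the catches, give it a firm upward tug by its grip bar to check that it holds (press and turn it again if it gives), and leave it locked over the blocks, with the bystanding glassware and jar where they are.

Things in the scene. Friction and masses are not known exactly. Their poses are not given: they have to be found in the camera images.
- canister: round base of the canister, fixed to the bench: grey foot disc 212 mm across, 4 mm thick, origin under its centre, z up. A pedestal 129 mm across, 18 mm high, carries four fenced compartments (slot_0..3) at 45, 135, 225 and 315 degrees from its x axis. Two steel catch brackets stand at its edge on +x and -x (catch_0, catch_1). A sprung black ring lies round the pedestal.
- catch_0 (a point): catch on the canister's +x side; point at the middle of its overhang's underside, 96.5 mm from the canister's centre, 26 mm above the bench. Overhang 38 mm long, 87 to 106 mm out, 5 mm thick. Seen from above, a stop wall closes its clockwise end; at its anticlockwise end a lip hangs to 22 mm above the bench. Between stop and lip a lid ear has 4 mm of play each way.
- catch_1 (a point): catch on the canister's -x side; point at the middle of its overhang's underside, 96.5 mm from the canister's centre, 26 mm above the bench. Overhang 38 mm long, 87 to 106 mm out, 5 mm thick. Seen from above, a stop wall closes its clockwise end; at its anticlockwise end a lip hangs to 22 mm above the bench. Between stop and lip a lid ear has 4 mm of play each way.
- lid: white domed safety lid, 0.3 kg, 144 mm across, origin at the centre of its open lower edge, z up. Flat top 46 mm above it, with a grip bar along x. A flange 164 mm across runs round it 8 to 14 mm up, with two ears 20 mm wide on its +x and -x, out to 97 mm. Starts locked: origin 12 mm above the bench, x axis along the canister's within 0.05 rad. Fits the pedestal with 4.5 mm to spare all round.
- lid_grip (a point): middle of the lid's grip bar: 60 mm long (lid's x), 14 mm wide, 24 mm high, 46 to 70 mm above the lid's origin; this point is 58 mm up. To free the lid press it down 5 mm or more from locked (about 15 N; solid stop after 6.5 mm), turn it anticlockwise from above 0.40 rad or more, let it rise, lift it off. To lock it: set it on turned so, press as far, turn clockwise to the stops, let it rise.
- seal (a joint): how far the sprung ring (156 to 166 mm across) that carries the lid's flange is pressed down, m: 0 free (its top 24 mm above the bench), about 0.0015 with the lid resting unlocked (lid origin 14 to 15 mm above the bench), 0.004 locked, 0.009 or more to pass the catches' lips, 0.0105 at most. Stiffness 2000 N/m; the ring turns freely with the lid. Unlocked, the lid lifts straight off.
- slot_0 (a point): centre of the floor of compartment 0 of the canister: a fenced rectangle 52 x 26 mm inside, fence 8 mm high and 2 mm thick; this point is 18 mm above the bench and 43 mm from the canister's centre. x runs along its length (square to the radius), y across, z up. Any block may go in any compartment.
- slot_1 (a point): centre of the floor of compartment 1 of the canister: a fenced rectangle 52 x 26 mm inside, fence 8 mm high and 2 mm thick; this point is 18 mm above the bench and 43 mm from the canister's centre. x runs along its length (square to the radius), y across, z up. Any block may go in any compartment.
- slot_2 (a point): centre of the floor of compartment 2 of the canister: a fenced rectangle 52 x 26 mm inside, fence 8 mm high and 2 mm thick; this point is 18 mm above the bench and 43 mm from the canister's centre. x runs along its length (square to the radius), y across, z up. Any block may go in any compartment.
- slot_3 (a point): centre of the floor of compartment 3 of the canister: a fenced rectangle 52 x 26 mm inside, fence 8 mm high and 2 mm thick; this point is 18 mm above the bench and 43 mm from the canister's centre. x runs along its length (square to the radius), y across, z up. Any block may go in any compartment.
- block_0: steel step block, one of up to four that are all alike (an absent one reads None from the start): 46 mm long (x axis) x 20 mm wide (y axis), with three steps 12, 18 and 24 mm high, each a third of the length, the tallest at its +x end; 0.12 kg; origin at the centre of its underside, z up. Which way its tall end points does not matter.
- block_1: steel step block, one of up to four that are all alike (an absent one reads None from the start): 46 mm long (x axis) x 20 mm wide (y axis), with three steps 12, 18 and 24 mm high, each a third of the length, the tallest at its +x end; 0.12 kg; origin at the centre of its underside, z up. Which way its tall end points does not matter.
- block_2: steel step block, one of up to four that are all alike (an absent one reads None from the start): 46 mm long (x axis) x 20 mm wide (y axis), with three steps 12, 18 and 24 mm high, each a third of the length, the tallest at its +x end; 0.12 kg; origin at the centre of its underside, z up. Which way its tall end points does not matter.
- block_3: steel step block, one of up to four that are all alike (an absent one reads None from the start): 46 mm long (x axis) x 20 mm wide (y axis), with three steps 12, 18 and 24 mm high, each a third of the length, the tallest at its +x end; 0.12 kg; origin at the centre of its underside, z up. Which way its tall end points does not matter.
- erlenmeyer: bystander: glass conical flask 64 mm across, 104 mm high, origin under its centre. Leave alone.
- ferrule_jar: bystander: small clear screw jar with a black cap, 44 mm across, 46 mm high, origin under its centre. Leave alone.

How it is judged:
By the outcome, as a careful person would: the job done as asked, in the order asked, and still so for the second after the job is handed in, with the robot touching nothing.
Of block_0, block_1, block_2, block_3 only 3 to 4 are there at a start; the rules pass over those that are not, and their reading is None.
At some moment in a run one of block_0, block_1, block_2, block_3 may be knocked a few centimetres aside while the robot is not near it.
Once in a run the grip may slacken for a moment while it holds something.
It also fails if it takes over 210 s, if anything falls off the work surface, if the arm or the gripper's body presses on something with over 40 N, if the wrist force passes 120 N, or if a joint passes its speed limit or range.

## Robot

A 7-joint arm with a two-finger parallel gripper is mounted at the origin on a cart in front of the work surface, level with it; the furniture and walls round the work are solid. World frame = base frame: x ahead of the robot, y to its left, z up, the work surface at z = 0. Lengths are in m, angles in rad, forces in N, time in s.
With the tool pointing down it reaches from about 0.4 to 0.925 m from the base axis. Payload 4.1 kg.
Tool frame: the origin (TCP) lies midway between the tips of the shut fingers; the grasp point (between the pads) lies 19 mm behind it; z points along the fingers, y is the direction in which the jaws open and shut (so a half turn about z gives the same grasp; the last joint's range is limited). The gripper opens to 85 mm and grips with 20 to 120 N. Pads are 22 mm wide; open, the fingers measure 114 mm over their backs; the gripper's body (76 mm by 85 mm) begins 54 mm behind the grasp point. The pads swing forward as they close: fully open they stand 13 mm farther back than shut.
Start: joints at [-1.289, 0.398, 0.045, 1.537, -0.019, 1.207, -0.051], TCP at [0.242, 0.603, 0.231] pointing down, gripper open.
Joint ranges: [-2.82, 2.82], [-0.49, 2.23], [-1.37, 1.46], [0, 2.46], [-1.36, 4.5], [0.23, 2], [-2.94, 2.94]. Speed limits (rad/s): [2.57, 2.57, 3.14, 3.14, 3.14, 3.14, 3.14].

## Interface

Orientations are given as a unit quaternion [x, y, z, w].
In Python, from station import env, viewer gives the robot as it stands. Calls block until the motion is done:
- env.move_ptp(position, orientation): joint-space move of the TCP to a pose.
- env.move_straight(position, rate=0.15, attitude=None, contact_N=None): straight line of the TCP; attitude=None keeps the orientation; rate is the mean speed in m/s. With contact_N (N) it stops when the force on the tool has changed by that much, and returns True; else False.
- env.goto_joints(angles): joint-space move.
- env.set_gripper(opening, newtons=None): finger opening in m; newtons is the grip in N (None keeps the last); returns when the fingers have stopped.
- env.dwell(seconds).
- env.ik(position, orientation): joint angles nearest the present ones, or None.
- env.observe(): the state.
- viewer.read_camera(name): name is "scene" or "top"; returns a dict with "frame" (400x640x3 uint8, red, green, blue), "camera_matrix" (3x3 intrinsics, pixels), "D" ([k1, k2, p1, p2, k3] as OpenCV has them; the pictures are not rectified), "R" (3x3) and "t" (3): a world point X has camera coordinates R X + t. Camera axes: x right, y down, z forward; pixel columns grow to the right and rows downward; lengths in m; the calibration is good to about 2 mm. A picture is of the moment at which its call begins. There is no depth.
A pose or a line that the arm cannot do raises env.Unreachable and nothing moves.
- env.hand_in(): hands the job in, once; it reports no verdict.
The state is a dict: "t": time; "qpos": joint angles; "dq": joint speeds; "joint_efforts": joint torques, N m; "ee_pos": TCP position; "eef_rot": TCP orientation; "contact_force": force on the tool from outside, world axes, zero at the start; "ft_torque": the same for the moment, N m; "finger_gap": finger opening in m.
Only numpy, scipy, OpenCV 4.12 (cv2) and the standard library are available. Lean on these libraries where they do the work, as an engineer would, in place of code of your own. Each camera call takes 0.05 s, during which the arm holds its last target.

## Working session

There is one attempt and no reset: what is moved stays moved. The work goes in short steps, each a Python script; the robot and the scene stay as the last script left them, time stands still between calls to the robot, and variables do not carry over. Pictures are saved under pics/ and viewed, and the job is handed in when it is done.

```bash
ls; mkdir -p pics; cat > h.py <<'E'
import numpy as np, cv2, json
from station import env, viewer
def snap(n,tag):
    d=viewer.read_camera(n); cv2.imwrite(f'pics/{tag}.png',d['frame'][:,:,::-1]); return d
def proj(d,X):
    X=np.atleast_2d(np.array(X,float)); r,_=cv2.Rodrigues(np.array(d['R']))
    return cv2.projectPoints(X,r,np.array(d['t'],float),np.array(d['camera_matrix']),np.array(d['D'],float))[0][:,0]
def ray(d,px,z):
    p=cv2.undistortPoints(np.array(px,float).reshape(-1,1,2),np.array(d['camera_matrix']),np.array(d['D'],float))[:,0]
    R=np.array(d['R']);t=np.array(d['t']).reshape(3)
    C=-R.T@t; D=np.c_[p,np.ones(len(p))]@R
    return C+D*((z-C[2])/D[:,2])[:,None]
E
python3 - <<'E'
from h import *
for n in ("scene","top"):
    d=snap(n,n+"0"); print(n,-np.array(d['R']).T@np.array(d['t']).reshape(3), d['camera_matrix'],d['D'])
    np.save(f'pics/{n}0.npy',d,allow_pickle=True)
print(env.observe())
E
```

```text
pics
scene [-0.1220143   0.47149217  0.52887731] [[444.7171296    0.         318.13314281]
 [  0.         444.7171296  194.40745878]
 [  0.           0.           1.        ]] [-0.03894889  0.          0.          0.          0.        ]
top [0.46309228 0.15425706 0.9629208 ] [[448.95148887   0.         307.15014222]
 [  0.         448.95148887 198.55164635]
 [  0.           0.           1.        ]] [-0.06667606  0.          0.          0.          0.        ]
{'t': 0.1, 'qpos': array([-1.28897574,  0.39914879,  0.04504068,  1.53775686, -0.01870553,
        1.20691582, -0.05067321]), 'dq': array([-0.000679  , -0.0021628 ,  0.00046761, -0.00210303, -0.00080373,
       -0.00160719, -0.00036521]), 'joint_efforts': array([ 3.22820837e-03, -4.76260400e+01,  1.37025911e+00, -2.54949439e+01,
        1.20163051e-02,  5.06712808e-03,  6.42222233e-06]), 'ee_pos': array([0.24135731, 0.60290705, 0.2303463 ]), 'eef_rot': array([ 1.89196524e-01,  9.81938826e-01, -8.96828281e-04, -1.10546711e-04]), 'contact_force': array([ 0.04419015, -0.21073082, -0.02068859]), 'ft_torque': array([ 0.0695177 , -0.02800767, -0.10153668]), 'finger_gap': 0.08529878314680693}
```

View pics/scene0.png

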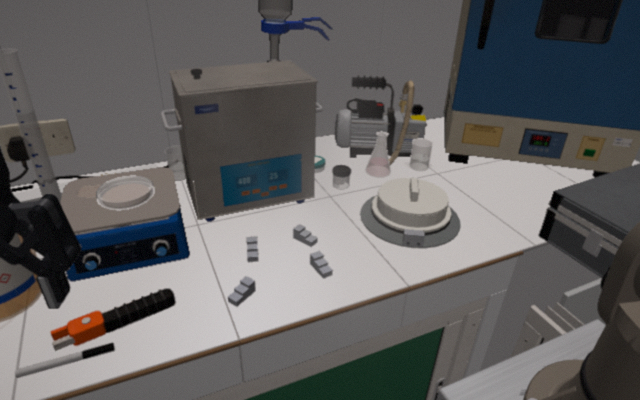

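View pics/top0.png

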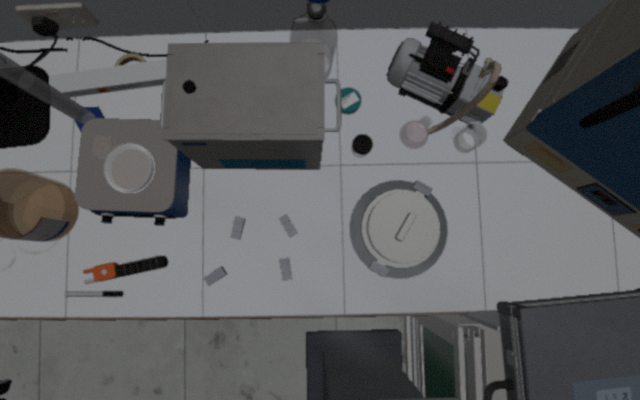

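The scene view shows four blocks, at about (252,248), (305,235), (320,264) and (242,290). The locked lid is at (413,205), with the flask at (379,155) and the jar at (342,177). In the top view the blocks are at (238,228), (288,225), (285,268) and (215,275), and the canister is at (399,229) with its catches at (423,187) and (379,268). Next I'll zoom in.

```bash
python3 - <<'E'
from h import *
im=cv2.imread('pics/top0.png'); 
a=cv2.resize(im[170:290,340:460],None,fx=5,fy=5,interpolation=cv2.INTER_CUBIC); cv2.imwrite('pics/z1.png',a)
b=cv2.resize(im[205:295,195:310],None,fx=6,fy=6,interpolation=cv2.INTER_CUBIC); cv2.imwrite('pics/z2.png',b)
d=np.load('pics/top0.npy',allow_pickle=True).item()
for p in [(399,229),(423,187),(379,268),(238,228),(0,0),(639,399),(320,318)]: print(p,ray(d,[p],0.0)[0].round(3))
E
```

```text
(399, 229) [ 0.512 -0.037  0.   ]
(423, 187) [ 0.602 -0.093  0.   ]
(379, 268) [0.43  0.009 0.   ]
(238, 228) [0.521 0.309 0.   ]
(0, 0) [ 1.083  0.894 -0.   ]
(639, 399) [ 0.133 -0.546  0.   ]
(320, 318) [0.329 0.137 0.   ]
```

View pics/z1.png

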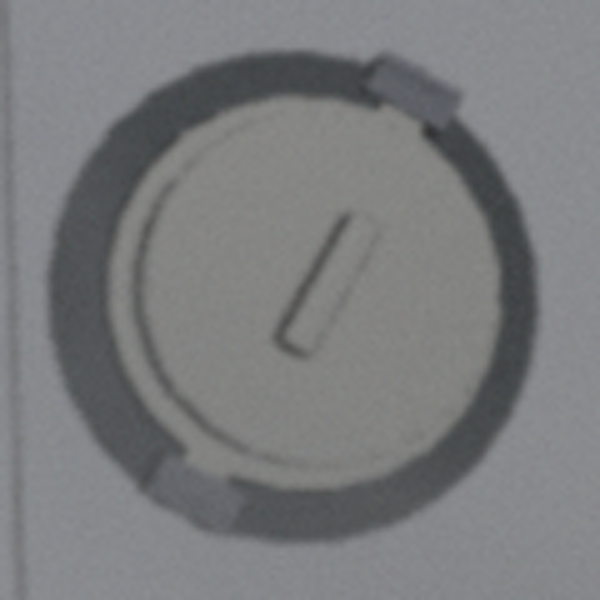

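View pics/z2.png

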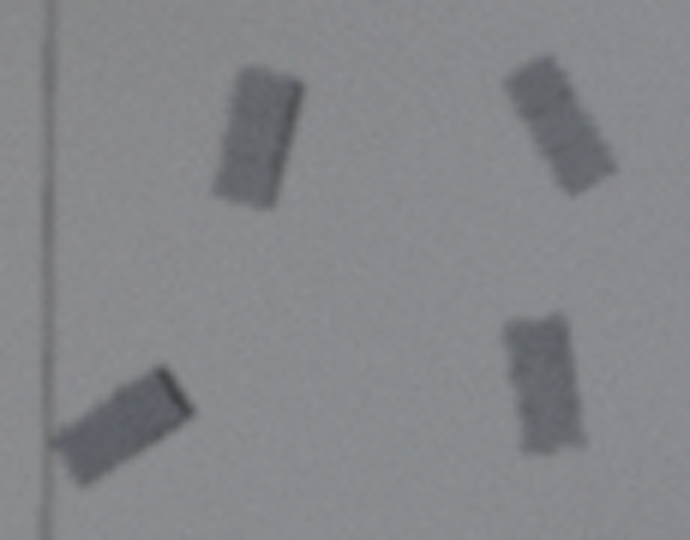

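Zoom (top view) shows the catches at roughly (423,188) and (379,269), and the grip bar running from (411,214) to (400,240). Next I'll zoom the scene view to check the blocks' attitudes.

```bash
python3 - <<'E'
from h import *
im=cv2.imread('pics/scene0.png'); 
b=cv2.resize(im[220:310,220:340],None,fx=6,fy=6,interpolation=cv2.INTER_CUBIC); cv2.imwrite('pics/z3.png',b)
a=cv2.resize(im[120:250,320:470],None,fx=5,fy=5,interpolation=cv2.INTER_CUBIC)[:600]; cv2.imwrite('pics/z4.png',a)
E
```

```text
(no output)
```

View pics/z3.png

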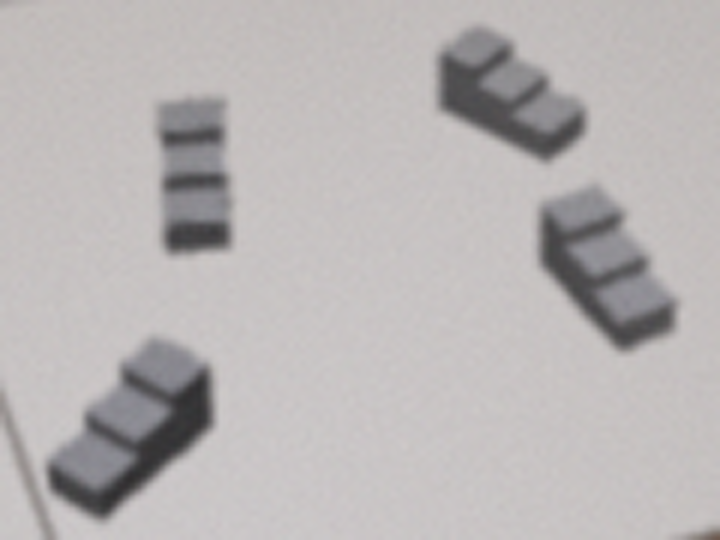

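View pics/z4.png

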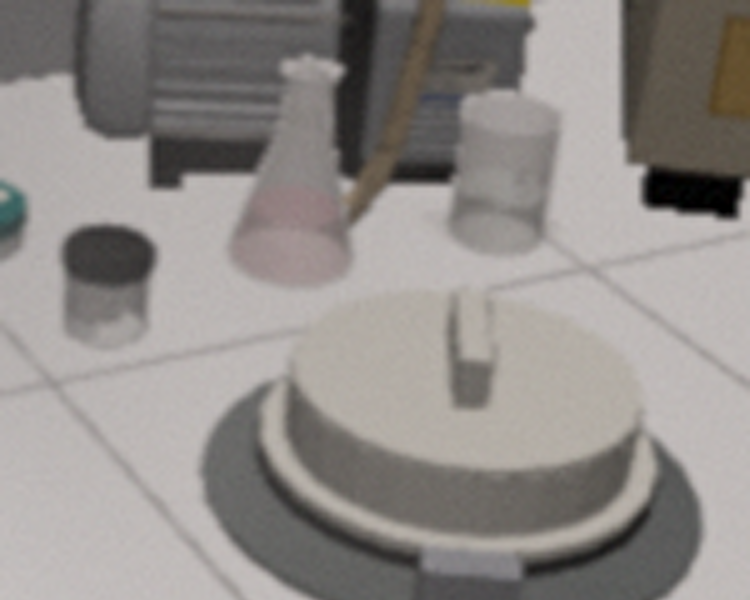

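All four blocks sit stepped side up and the lid is locked. Next I'll take the measurements.

```bash
cat >> h.py <<'E'
def avg(n,k=6):
    ds=[viewer.read_camera(n) for _ in range(k)]
    d=dict(ds[0]); d['frame']=np.mean([x['frame'] for x in ds],0).astype(np.uint8); return d
def fitc(P,w=None):
    A=np.c_[2*P,np.ones(len(P))]; s=np.linalg.lstsq(A,(P**2).sum(1),rcond=None)[0]; return s[:2],np.sqrt(s[2]+s[:2]@s[:2])
def ransac(P,r0,tol=.002):
    rng=np.random.default_rng(0);best=None
    for _ in range(500):
        c,r=fitc(P[rng.choice(len(P),3,False)])
        if abs(r-r0)>.004: continue
        i=abs(np.linalg.norm(P-c,axis=1)-r)<tol
        if best is None or i.sum()>best.sum(): best=i
    return *fitc(P[best]),best.mean()
def blocks(d,lo=60,hi=1500,zr=.009,xr=(.3,.66),yr=(.08,.5),thr=22):
    g=cv2.cvtColor(d['frame'],cv2.COLOR_RGB2GRAY); bg=cv2.medianBlur(g,61)
    m=((bg.astype(int)-g)>thr).astype(np.uint8)
    cs,_=cv2.findContours(m,cv2.RETR_EXTERNAL,cv2.CHAIN_APPROX_NONE); out=[]
    for c in cs:
        if not lo<cv2.contourArea(c)<hi: continue
        mm=np.zeros_like(m); cv2.drawContours(mm,[c],-1,1,-1)
        ys,xs=np.nonzero(mm); P=ray(d,np.c_[xs,ys],zr)[:,:2]; ce=P.mean(0)
        if not(xr[0]<ce[0]<xr[1] and yr[0]<ce[1]<yr[1]): continue
        ev,V=np.linalg.eigh(np.cov(P.T)); L=np.sqrt(12*ev)
        out.append((ce.round(4),float(np.arctan2(V[1,1],V[0,1])),L[::-1].round(4),(xs.mean().round(1),ys.mean().round(1))))
    return out
E
python3 - <<'E'
from h import *
for n in("top","scene"):
    d=avg(n); np.save(f'pics/{n}1.npy',d,allow_pickle=True)
    print(n); 
    for b in blocks(d): print(b)
    g=cv2.cvtColor(d['frame'],cv2.COLOR_RGB2GRAY)
    for p in ([(345,225),(355,225),(365,225),(400,200),(423,188),(288,225),(150,300)] if n=="top" else [(350,210),(365,215),(413,190),(413,238),(320,264),(252,243)]): print(p,d['frame'][p[1],p[0]])
E
```

```text
top
(array([0.3333, 0.4915]), 1.570568000469023, array([0.6849, 0.0049]), (np.float64(153.0), np.float64(318.3)))
(array([0.4215, 0.3565]), 2.0967815113095982, array([0.0488, 0.022 ]), (np.float64(215.0), np.float64(275.5)))
(array([0.4338, 0.2078]), -3.0208464355306304, array([0.0447, 0.0211]), (np.float64(285.3), np.float64(268.5)))
(array([0.5223, 0.3079]), 2.9041316056041815, array([0.046 , 0.0226]), (np.float64(237.8), np.float64(227.4)))
(array([0.5243, 0.2014]), -2.6390344225689324, array([0.0466, 0.0193]), (np.float64(287.8), np.float64(225.5)))
(345, 225) [136 138 142]
(355, 225) [80 83 85]
(365, 225) [127 127 126]
(400, 200) [133 133 132]
(423, 188) [ 93  96 101]
(288, 225) [102 105 110]
(150, 300) [137 138 140]
scene
(array([0.4219, 0.355 ]), 2.400982815296134, array([0.0634, 0.0311]), (np.float64(242.2), np.float64(291.4)))
(array([0.3193, 0.3225]), 1.5680203849584218, array([0.7866, 0.0083]), (np.float64(266.1), np.float64(334.2)))
(array([0.4352, 0.2081]), 3.0706790553575014, array([0.0687, 0.0287]), (np.float64(320.0), np.float64(264.6)))
(array([0.5241, 0.3073]), 2.878869995136185, array([0.0792, 0.0216]), (np.float64(252.1), np.float64(249.1)))
(array([0.454 , 0.3868]), 3.140030092499602, array([0.2793, 0.0033]), (np.float64(219.6), np.float64(286.4)))
(array([0.5263, 0.2017]), -3.0361212548160585, array([0.0664, 0.0336]), (np.float64(304.0), np.float64(235.6)))
(array([0.6143, 0.4359]), 3.0277387905820095, array([0.1725, 0.0464]), (np.float64(174.4), np.float64(238.2)))
(350, 210) [189 185 183]
(365, 215) [105 105 103]
(413, 190) [176 171 163]
(413, 238) [81 80 80]
(320, 264) [139 136 143]
(252, 243) [88 86 89]
```

```bash
python3 - <<'E'
from h import *
for n in("top","scene"):
    d=np.load(f'pics/{n}1.npy',allow_pickle=True).item(); g=cv2.cvtColor(d['frame'],cv2.COLOR_RGB2GRAY)
    f=d['frame'].astype(int)
    m=(g<(112 if n=="top" else 145)).astype(np.uint8)
    c0=proj(d,[.512,-.037,0.])[0]; 
    # outer contour of comp containing foot
    cs,_=cv2.findContours(m,cv2.RETR_EXTERNAL,cv2.CHAIN_APPROX_NONE)
    c=max([c for c in cs if cv2.pointPolygonTest(cv2.convexHull(c),tuple(map(float,c0)),False)>0],key=lambda c:len(c) if len(c)<700 else 0)
    P=ray(d,c[:,0].astype(float),.004)[:,:2]; print(n,len(P),"foot",ransac(P,.106))
    # lid: warm white (r-b)
    w=(f[:,:,0]-f[:,:,2]); 
    yy,xx=np.mgrid[:400,:640]; roi=(abs(xx-c0[0])<70)&(abs(yy-c0[1])<70)
    print("r-b lid",w[int(c0[1]),int(c0[0])])
# catches in top: blue-grey, near expected ring at z=.031
d=np.load('pics/top1.npy',allow_pickle=True).item()
f=d['frame'].astype(int); g=f.mean(2)
yy,xx=np.mgrid[:400,:640]
W=ray(d,np.c_[xx.ravel(),yy.ravel()],.031)[:,:2]; 
import sys
c=np.array([.512,-.037])
r=np.linalg.norm(W-c,axis=1).reshape(400,640)
bl=(f[:,:,2]-f[:,:,0]).astype(float)
a=(np.clip((bl+10)*12,0,255)).astype(np.uint8)
cv2.imwrite('pics/bl.png',cv2.resize(a[170:290,340:460],None,fx=5,fy=5))
a=np.clip((g-60)*3,0,255).astype(np.uint8)
cv2.imwrite('pics/gg.png',cv2.resize(a[170:290,340:460],None,fx=5,fy=5))
E
```

```text
top 283 foot (array([ 0.51337524, -0.03461378]), np.float64(0.10462980853412272), np.float64(0.9257950530035336))
r-b lid 1
scene 256 foot (array([ 0.50904725, -0.03302036]), np.float64(0.1047705217529553), np.float64(0.59765625))
r-b lid 9
```

View pics/gg.png

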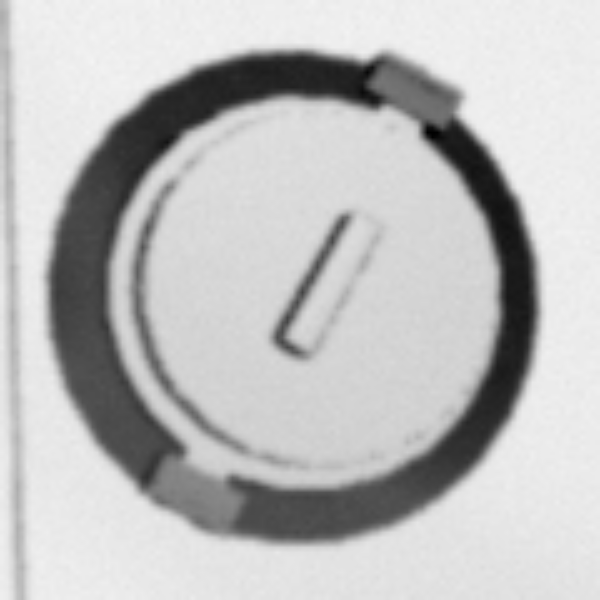

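View pics/bl.png

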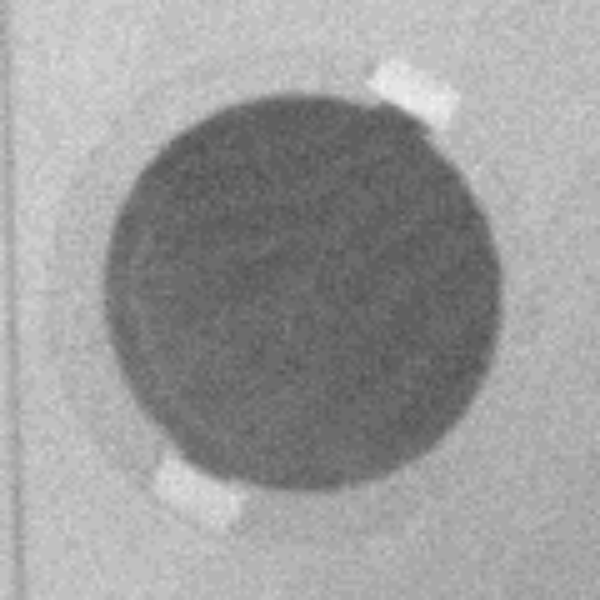

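```bash
cat >> h.py <<'E'
def catches(d,c=(.512,-.035),thr=6):
    f=cv2.GaussianBlur(d['frame'].astype(np.float32),(3,3),0); bl=f[:,:,2]-f[:,:,0]
    yy,xx=np.mgrid[:400,:640]; W=ray(d,np.c_[xx.ravel(),yy.ravel()],.031)[:,:2]
    r=np.linalg.norm(W-c,axis=1).reshape(400,640)
    m=((bl>thr)&(r>.078)&(r<.115)).astype(np.uint8)
    n,l,st,ce=cv2.connectedComponentsWithStats(m); k=np.argsort(-st[1:,4])[:2]+1
    return [(st[i,4],ce[i],W[(l==i).ravel()].mean(0)) for i in k]
E
python3 - <<'E'
from h import *
d=np.load('pics/top1.npy',allow_pickle=True).item()
C=catches(d); print(C); a,b=C[0][2],C[1][2]
if a[0]<b[0]: a,b=b,a
print("mid",(a+b)/2,"ang",np.arctan2(*(a-b)[::-1]),"half",np.linalg.norm(a-b)/2)
f=d['frame'].astype(int); 
q=np.array([(358,213),(383,220),(317,358),(291,350)],float); px=(q+.5)/5-.5+[340,170]
P=ray(d,px,.082)[:,:2]; print(P.round(4),P.mean(0)); 
v=(P[0]+P[1]-P[2]-P[3])/2; print("bar",np.arctan2(v[1],v[0]),np.linalg.norm(v))
# lid circle in bl mask -> flange z .026
bl=cv2.GaussianBlur(d['frame'].astype(np.float32),(5,5),0); bl=bl[:,:,2]-bl[:,:,0]
m=(bl<2).astype(np.uint8); n,l,st,ce=cv2.connectedComponentsWithStats(m); i=l[229,399]; print(st[i])
c,_=cv2.findContours((l==i).astype(np.uint8),cv2.RETR_EXTERNAL,cv2.CHAIN_APPROX_NONE)
c=max(c,key=len); print("flange",ransac(ray(d,c[:,0].astype(float),.026)[:,:2],.082))
# jar, flask, box corner
print("jar",ray(d,[(362,145)],.046)); print(ray(d,[(500,303),(525,240)],0))
for y in (-.48,-.505,-.53):pass
E
```

```text
[(np.int32(553), array([393.14466546, 189.44846293]), array([ 0.59400231, -0.0222648 ])), (np.int32(132), array([378.86363636, 268.53787879]), array([0.43032133, 0.0143083 ]))]
mid [ 0.51216182 -0.00397825] ang -0.2198303786962485 half 0.08385859003114135
[[ 0.5407 -0.0461]
 [ 0.5377 -0.0559]
 [ 0.484  -0.0274]
 [ 0.4874 -0.0173]] [ 0.51243878 -0.03668176]
bar -0.4929756209140217 0.06068883940663264
[ 361  189   80   80 5016]
flange (array([ 0.51298166, -0.03446689]), np.float64(0.08262361453282767), np.float64(0.9557522123893806))
jar [[0.68693416 0.0419008  0.046     ]]
[[ 0.34975468 -0.24687227  0.        ]
 [ 0.48201316 -0.31075089  0.        ]]
```

```bash
cat >> h.py <<'E'
from scipy.spatial.transform import Rotation as Ro
def Q(psi):
    c,s=np.cos(psi),np.sin(psi); return Ro.from_matrix(np.array([[c,s,0],[s,-c,0],[0,0,-1.]])).as_quat()
def st(m=''):
    o=env.observe(); print(m,'t%.1f'%o['t'],'p',o['ee_pos'].round(4),'F',o['contact_force'].round(1),'T',o['ft_torque'].round(2),'gap %.4f'%o['finger_gap'],'j7 %.2f'%o['qpos'][6]); return o
E
python3 - <<'E'
from h import *
d=np.load('pics/top1.npy',allow_pickle=True).item()
for thr in (7,8,9):
    C=catches(d,thr=thr); a,b=C[0][2],C[1][2]
    if a[0]<b[0]: a,b=b,a
    print([c[0] for c in C],"mid",(a+b)/2,"ang",np.arctan2(*(a-b)[::-1]),"half",np.linalg.norm(a-b)/2)
for p in ((.5125,-.0355,.07),(.5125,-.0355,.25),(.50,-.30,.07),(.4215,.3565,.02)):
    for psi in np.arange(-3,3.2,.5)-.493+0:
        j=env.ik(p,Q(psi)); print(p,round(psi,2),None if j is None else np.array(j).round(2))
E
```

```text
[np.int32(132), np.int32(62)] mid [ 0.51462278 -0.03395543] ang -0.5524720200630905 half 0.09614199137963109Traceback (most recent call last):
  File "<stdin>", line 4, in <module>
IndexError: list index out of range
```

```bash
python3 - <<'E'
from h import *
d=np.load('pics/top1.npy',allow_pickle=True).item()
f=cv2.GaussianBlur(d['frame'].astype(np.float32),(3,3),0); bl=f[:,:,2]-f[:,:,0]
yy,xx=np.mgrid[:400,:640]; W=ray(d,np.c_[xx.ravel(),yy.ravel()],.031)[:,:2].reshape(400,640,2)
for thr in (6,6.5,7):
  E=[]
  for cx,cy in ((422.3,188.3),(379.2,268)):
    m=(bl>thr)&(abs(xx-cx)<11)&(abs(yy-cy)<9); 
    n,l,stt,ce=cv2.connectedComponentsWithStats(m.astype(np.uint8)); i=1+np.argmax(stt[1:,4])
    E.append(W[l==i].mean(0)); print(stt[i,4],ce[i])
  a,b=E; print(thr,"mid",(a+b)/2,"ang",np.arctan2(*(a-b)[::-1]),"half",np.linalg.norm(a-b)/2)
for p in ((.5125,-.0355,.07),(.5125,-.0355,.25),(.50,-.30,.07),(.4215,.3565,.02)):
    for psi in np.arange(-3,3.2,.5)-.493+0:
        j=env.ik(p,Q(psi)); print(p,round(psi,2),None if j is None else np.array(j).round(2))
E
```

```text
199 [422.84924623 186.64824121]
132 [378.86363636 268.53787879]
6 mid [ 0.51443808 -0.03534806] ang -0.5332763386254079 half 0.09767999156446165
157 [422.75796178 187.46496815]
106 [378.96226415 268.33962264]
6.5 mid [ 0.51377069 -0.03531424] ang -0.5366444119312965 half 0.09663446420483518
132 [422.62121212 187.63636364]
62 [377.75806452 267.35483871]
7 mid [ 0.51462278 -0.03395543] ang -0.5524720200630905 half 0.09614199137963109
(0.5125, -0.0355, 0.07) -3.49 [-0.51  0.41  0.61  2.03 -0.33  0.79  1.51]
(0.5125, -0.0355, 0.07) -2.99 [-0.47  0.4   0.55  2.03 -0.29  0.79  1.98]
(0.5125, -0.0355, 0.07) -2.49 [-0.37  0.38  0.43  2.03 -0.22  0.78  2.41]
(0.5125, -0.0355, 0.07) -1.99 [-0.3   0.37  0.35  2.03 -0.18  0.78  2.87]
(0.5125, -0.0355, 0.07) -1.49 [-0.91  0.77  1.26  2.04 -0.88  1.03 -2.26]
(0.5125, -0.0355, 0.07) -0.99 [-0.91  0.77  1.26  2.04 -0.88  1.03 -1.76]
(0.5125, -0.0355, 0.07) -0.49 [-0.91  0.77  1.26  2.04 -0.88  1.03 -1.26]
(0.5125, -0.0355, 0.07) 0.01 [-0.78  0.56  0.99  2.04 -0.62  0.88 -1.  ]
(0.5125, -0.0355, 0.07) 0.51 [-0.66  0.47  0.81  2.03 -0.47  0.82 -0.64]

[... 2368 characters left out ...]
-1.99 [-0.67  0.48 -0.13  1.95  0.09  0.71  1.86]
(0.4215, 0.3565, 0.02) -1.49 [-0.61  0.48 -0.22  1.95  0.15  0.72  2.31]
(0.4215, 0.3565, 0.02) -0.99 [-0.53  0.49 -0.31  1.95  0.22  0.73  2.75]
(0.4215, 0.3565, 0.02) -0.49 [-1.62  0.97  1.26  1.98 -1.08  1.1  -1.92]
(0.4215, 0.3565, 0.02) 0.01 [-1.22  0.55  0.57  1.97 -0.43  0.74 -1.96]
(0.4215, 0.3565, 0.02) 0.51 [-1.14  0.53  0.46  1.97 -0.34  0.72 -1.54]
(0.4215, 0.3565, 0.02) 1.01 [-1.09  0.51  0.39  1.97 -0.29  0.72 -1.09]
(0.4215, 0.3565, 0.02) 1.51 [-1.03  0.5   0.32  1.96 -0.23  0.71 -0.64]
(0.4215, 0.3565, 0.02) 2.01 [-0.97  0.49  0.24  1.96 -0.18  0.71 -0.19]
(0.4215, 0.3565, 0.02) 2.51 [-0.91  0.49  0.17  1.96 -0.12  0.7   0.26]
```

The centre estimates agree at about (0.513, -0.035). The canister axis is about -0.535 rad and the lid bar -0.493 rad. Next is gripping the bar.

```bash
python3 - <<'E'
from h import *
psi=-.493+np.pi; x,y=.5128,-.0356
env.move_ptp([.40,.25,.25],Q(psi)); 
env.move_ptp([x,y,.15],Q(psi)); st()
print(env.move_straight([x,y,.061],rate=.06,contact_N=8)); st()
env.set_gripper(.0,100); st('grip')
snap('scene','s2'); snap('top','t2')
E
```

```text
t3.4 p [ 0.5132 -0.0337  0.1501] F [0.1 0.5 0.1] T [-0.02  0.04 -0.01] gap 0.0855 j7 1.24
False
 t5.0 p [ 0.5131 -0.0356  0.0614] F [-0.9  0.2  0.3] T [ 0.02  0.01 -0.01] gap 0.0854 j7 1.34
grip t5.7 p [ 0.5129 -0.036   0.0612] F [-1.2 -0.6  2.8] T [-0.27  0.16 -0.01] gap 0.0119 j7 1.34
```

View pics/s2.png

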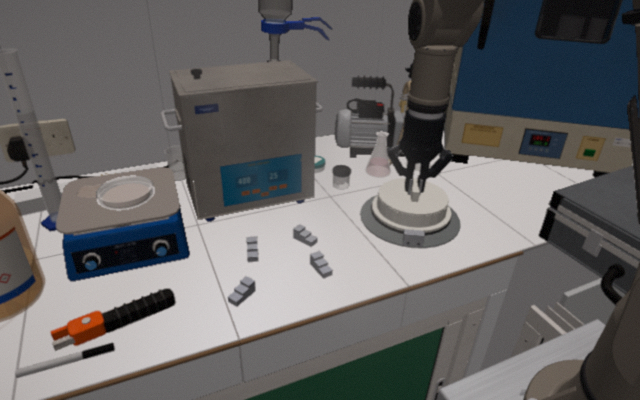

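The scene view shows the fingers closed on the grip bar at about (415,180), and everything else is undisturbed. Next I'll press and turn.

```bash
python3 - <<'E'
from h import *
psi=-.493+np.pi
o=st(); p=o['ee_pos'].copy()
print(env.move_straight([p[0],p[1],p[2]-.010],rate=.01,contact_N=24)); o=st('pressed'); z=o['ee_pos'][2]; print('dz',z-p[2])
E
```

```text
t5.8 p [ 0.5129 -0.036   0.0612] F [-0.8 -1.4  3.3] T [-0.38  0.14 -0.02] gap 0.0117 j7 1.34
True
pressed t6.7 p [ 0.5132 -0.0362  0.0546] F [-3.9  0.5 16.1] T [0.06 0.91 0.02] gap 0.0119 j7 1.35
dz -0.006556359032288114
```

```bash
python3 - <<'E'
from h import *
psi=-.493+np.pi
x,y=.5129,-.0360
for k in range(1,6):
    env.move_straight([x,y,.0540],rate=.02,attitude=Q(psi+.1*k)); o=st(k); x_=o['eef_rot']
    if abs(o['ft_torque'][2])>4: print('torque!'); break
R=Ro.from_quat(o['eef_rot']).as_matrix(); print('psi',np.arctan2(R[1,0],R[0,0]))
E
```

```text
1 t6.9 p [ 0.5132 -0.0361  0.0553] F [-3.5 -0.1 14.3] T [-0.27  0.94 -0.01] gap 0.0125 j7 1.43
2 t7.2 p [ 0.5132 -0.0361  0.0554] F [-4.8 -0.3 15.5] T [-0.25  0.99  0.04] gap 0.0120 j7 1.52
3 t7.4 p [ 0.5132 -0.036   0.0554] F [-2.9 -0.4 14.6] T [-0.24  0.95 -0.01] gap 0.0118 j7 1.60
4 t7.7 p [ 0.5133 -0.036   0.0554] F [-4.7 -0.6 14.2] T [-0.22  0.91  0.02] gap 0.0117 j7 1.69
5 t7.9 p [ 0.5133 -0.036   0.0554] F [-4.2 -0.7 13.7] T [-0.19  0.94 -0.04] gap 0.0120 j7 1.77
psi -3.134591595554636
```

```bash
python3 - <<'E'
from h import *
x,y=.5130,-.0360
print(env.move_straight([x,y,.064],rate=.03)); st('rest')
print(env.move_straight([x,y,.075],rate=.03,contact_N=14)); st('up')
snap('scene','s3'); d=snap('top','t3')
E
```

```text
False
rest t8.4 p [ 0.513  -0.0357  0.0636] F [ 0.2 -1.  -0.4] T [-0.11 -0.17  0.04] gap 0.0117 j7 1.77
False
up t8.9 p [ 0.5129 -0.0359  0.075 ] F [-0.1  1.2 -2.7] T [-0.05  0.03 -0.02] gap 0.0116 j7 1.76
```

View pics/s3.png

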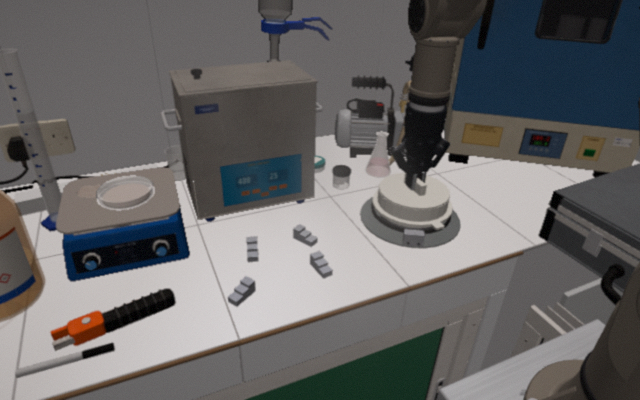

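View pics/t3.png

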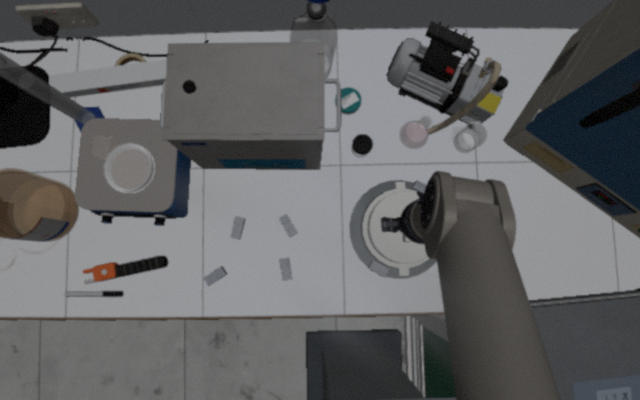

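The lid is free. Its ears are visible clear of the catches at (437,225) in the scene view, and the 2.7 N load matches its weight. I'll carry it to the free bench at about (0.47, -0.275).

```bash
python3 - <<'E'
from h import *
env.move_straight([.513,-.036,.128],rate=.12); st('up')
env.move_straight([.47,-.275,.128],rate=.15); st('over')
print(env.move_straight([.47,-.275,.040],rate=.05,contact_N=5)); o=st('down')
snap('scene','s4'); snap('top','t4')
E
```

```text
up t9.6 p [ 0.5125 -0.0359  0.1276] F [-0.3 -0.5 -3.3] T [ 0.02 -0.04  0.03] gap 0.0121 j7 1.71
over t11.4 p [ 0.4703 -0.274   0.1279] F [ 0.8 -0.2 -3.3] T [ 0.06  0.02 -0.05] gap 0.0117 j7 2.23
True
down t12.8 p [ 0.4698 -0.2749  0.0488] F [-1.3  0.6  4.5] T [ 0.09  0.03 -0.03] gap 0.0116 j7 2.30
```

View pics/s4.png

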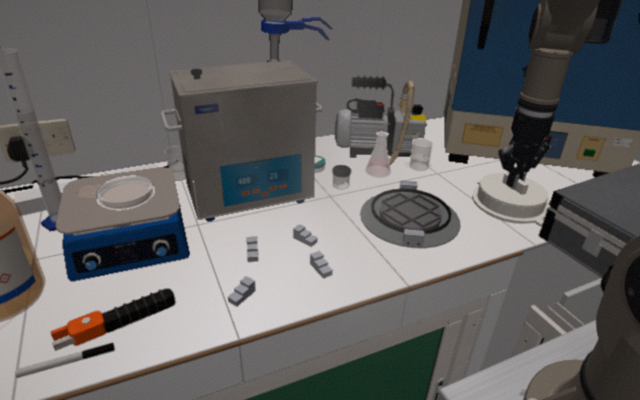

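View pics/t4.png

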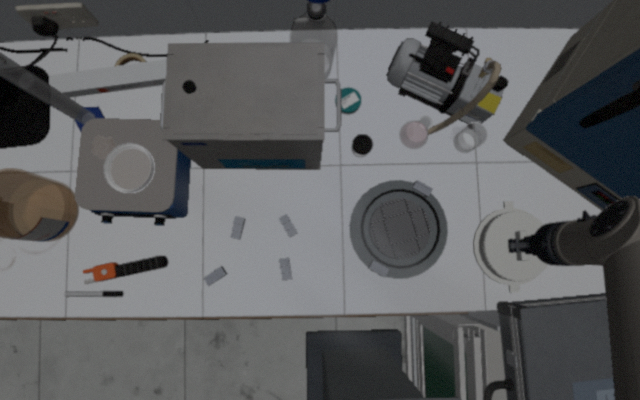

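The lid is on the bench at (511,245) in the top view, and the contact height of 0.0488 m matches the expected offset. I'll release it and view the canister.

```bash
python3 - <<'E'
from h import *
env.set_gripper(.085); o=st('rel'); 
env.move_straight([.47,-.275,.15],rate=.12); env.move_ptp([.44,.10,.25],Q(2.9)); st()
d=avg('top',6); np.save('pics/top5.npy',d,allow_pickle=True); e=avg('scene',6); np.save('pics/scene5.npy',e,allow_pickle=True)
g=lambda f,s:cv2.resize(np.clip((f.astype(float)-30)*s,0,255).astype(np.uint8)[:,:,::-1],None,fx=5,fy=5,interpolation=cv2.INTER_CUBIC)
cv2.imwrite('pics/z5.png',g(d['frame'][170:290,340:460],2)); cv2.imwrite('pics/z6.png',g(e['frame'][170:250,340:480],1.2))
snap('top','t5')
for b in blocks(d): print(b)
E
```

```text
rel t13.6 p [ 0.4683 -0.274   0.0476] F [-0.4  0.9  0.1] T [ 0.03 -0.01 -0.02] gap 0.0850 j7 2.30
 t16.0 p [0.4401 0.099  0.2496] F [-0.   0.6 -0.7] T [-0.02 -0.02  0.01] gap 0.0849 j7 1.02
(array([0.3332, 0.4878]), 1.570600282004805, array([0.6736, 0.0052]), (np.float64(154.7), np.float64(318.3)))
(array([0.4216, 0.3566]), 2.1047471852768744, array([0.0487, 0.0224]), (np.float64(215.0), np.float64(275.5)))
(array([0.4335, 0.2078]), -3.009593401674527, array([0.0448, 0.0215]), (np.float64(285.4), np.float64(268.6)))
(array([0.3794, 0.1427]), -3.078964789978665, array([0.2613, 0.0694]), (np.float64(316.9), np.float64(294.3)))
(array([0.5221, 0.3081]), 2.9063267890450684, array([0.0462, 0.0232]), (np.float64(237.7), np.float64(227.5)))
(array([0.5242, 0.2014]), -2.6415732731929205, array([0.0465, 0.0193]), (np.float64(287.8), np.float64(225.5)))
```

View pics/z5.png

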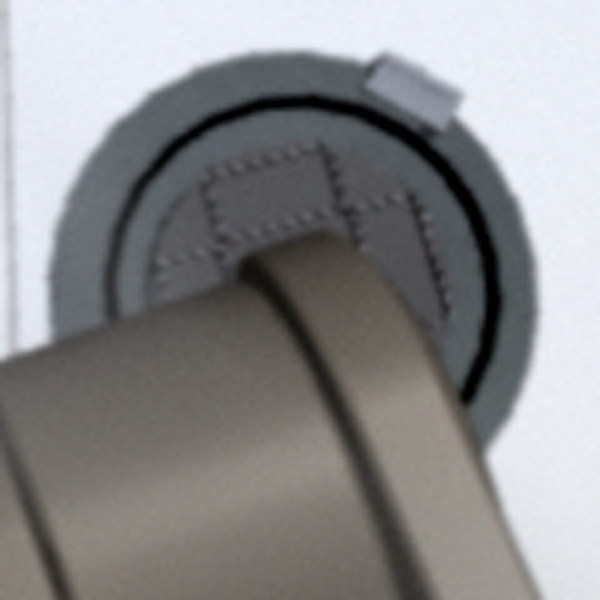

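View pics/z6.png

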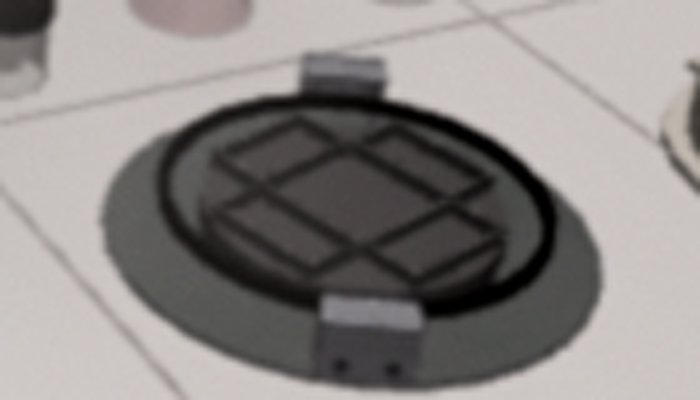

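View pics/t5.png

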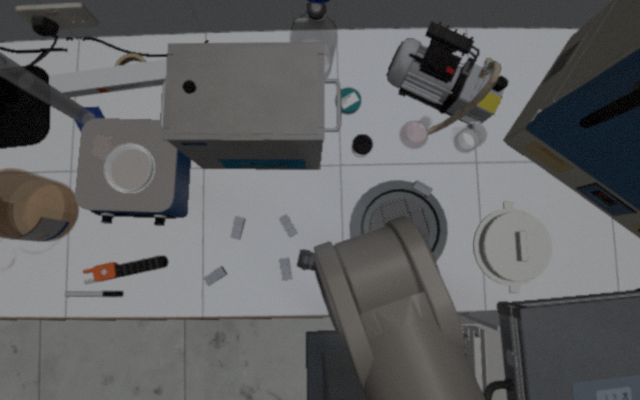

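The top view shows the lid upright on the bench at (513,247), clear of everything, and the arm hides part of the canister. I'll use the earlier unobstructed frame.

```bash
python3 - <<'E'
from h import *
im=cv2.imread('pics/t4.png')
a=cv2.resize(np.clip((im[170:290,340:460].astype(float)-40)*3.5,0,255).astype(np.uint8),None,fx=5,fy=5,interpolation=cv2.INTER_CUBIC); cv2.imwrite('pics/z7.png',a)
dt=np.load('pics/top5.npy',allow_pickle=True).item(); ds=np.load('pics/scene5.npy',allow_pickle=True).item()
for n,d,f,th in(("top",dt,im[:,:,::-1],45),("scene",ds,ds['frame'],45)):
    c0=proj(d,[.513,-.035,.024])[0]
    g=cv2.cvtColor(np.ascontiguousarray(f),cv2.COLOR_RGB2GRAY); yy,xx=np.mgrid[:400,:640]
    W=ray(d,np.c_[xx.ravel(),yy.ravel()],.024)[:,:2]; r=np.linalg.norm(W-[.513,-.035],axis=1).reshape(g.shape)
    for th in (40,50,60):
        m=(g<th)&(r<.095)&(r>.07); 
        if m.sum()>50: print(n,th,m.sum(),ransac(W[m.ravel()],.0805,.003))
E
```

```text
top 40 269 (array([ 0.51337007, -0.03434012]), np.float64(0.08025706340343045), np.float64(0.9962825278810409))
top 50 403 (array([ 0.51379537, -0.03482457]), np.float64(0.08019298682746757), np.float64(0.9057071960297767))
top 60 567 (array([ 0.5135431 , -0.03429588]), np.float64(0.08037644451409388), np.float64(0.8324514991181657))
scene 40 192 (array([ 0.50737937, -0.03170278]), np.float64(0.08006015503944189), np.float64(0.8072916666666666))
scene 50 336 (array([ 0.50834193, -0.03261554]), np.float64(0.07997692635978136), np.float64(0.6845238095238095))
scene 60 506 (array([ 0.5075293 , -0.03172135]), np.float64(0.0804279546902729), np.float64(0.6027667984189723))
```

View pics/z7.png

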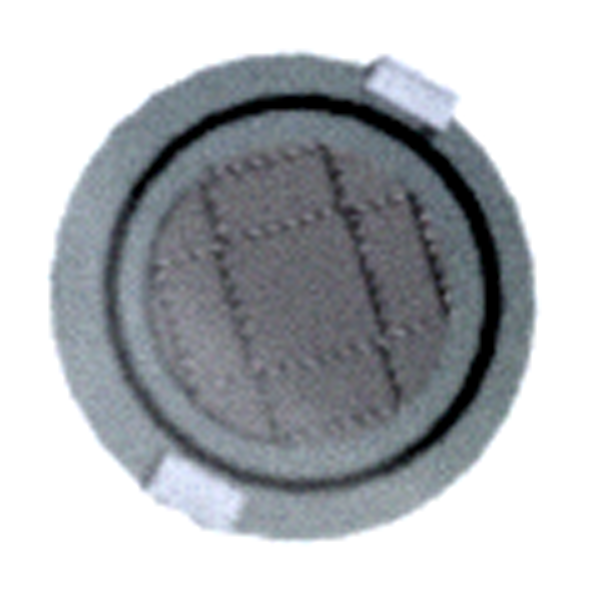

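```bash
cat >> h.py <<'E'
CC=np.array([.5133,-.0348]); TH=-.528
def slot(i):
    a=TH+np.pi/4+i*np.pi/2; return CC+.043*np.array([np.cos(a),np.sin(a)]), a+np.pi/2
E
python3 - <<'E'
from h import *
d=np.load('pics/top5.npy',allow_pickle=True).item()
for i,q in enumerate([(275,195),(210,318),(332,389),(397,265)]):
    px=(np.array(q,float)+.5)/5-.5+[340,170]; print(i,slot(i)[0].round(4),ray(d,[px],.026)[0][:2].round(4))
f=d['frame']; a=cv2.resize(np.clip((f[195:300,465:565].astype(float)-40)*2,0,255).astype(np.uint8)[:,:,::-1],None,fx=5,fy=5,interpolation=cv2.INTER_CUBIC); cv2.imwrite('pics/z8.png',a)
E
```

```text
0 [ 0.5549 -0.0239] [ 0.5539 -0.0242]
1 [0.5024 0.0068] [0.503  0.0051]
2 [ 0.4717 -0.0457] [ 0.4724 -0.0446]
3 [ 0.5242 -0.0764] [ 0.5234 -0.0743]
```

View pics/z8.png

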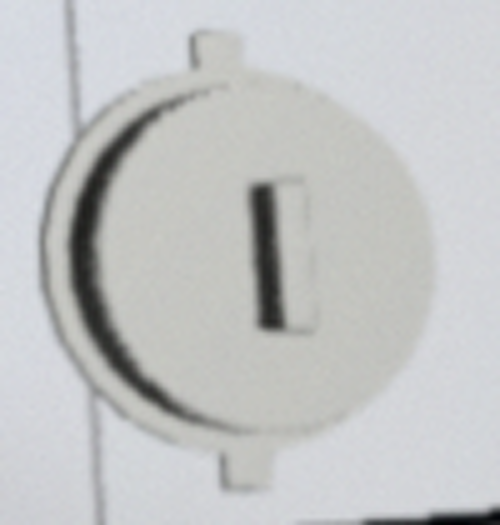

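The lid zoom shows the bar's top face from (277,180) to (316,330). The compartment centres from fence corners agree with the model to about 2 mm. Now the first block.

```bash
cat >> h.py <<'E'
OFF=.006; GZ=.010
def near(psi,ref): return psi+np.pi*round((ref-psi)/np.pi)
def pick(ce,ang,ref=2.75):
    """ang: tall-end direction; tool x = +-tall dir"""
    psi=near(ang,ref); u=np.array([np.cos(ang),np.sin(ang)]); s=1 if np.cos(psi-ang)>0 else -1
    p=np.array(ce)+OFF*u
    env.set_gripper(.055,80)
    env.move_ptp([*p,.10],Q(psi)); 
    hit=env.move_straight([*p,GZ],rate=.08,contact_N=8); st('atblock hit=%s'%hit)
    if hit: return None
    env.set_gripper(0,80); o=st('gripped')
    env.move_straight([*p,.085],rate=.12); o=st('lift')
    return psi,s,o['finger_gap']
def place(i,psi,s):
    c,ax=slot(i); pp=near(ax,psi); t=np.array([np.cos(pp),np.sin(pp)]); p=c+s*OFF*t
    env.move_ptp([*p,.085],Q(pp)); o=st('above slot'); 
    if o['finger_gap']<.012: print('LOST?'); return False
    env.move_straight([*p,.045],rate=.08)
    hit=env.move_straight([*p,.0275],rate=.03,contact_N=4); o=st('down hit=%s'%hit)
    return o['ee_pos'][2],p,pp
def rel(p):
    env.set_gripper(.034); st('released'); env.move_straight([*p,.12],rate=.1)
E
python3 - <<'E'
from h import *
d=np.load('pics/top5.npy',allow_pickle=True).item()
print('bar',ray(d,[(524.2,246.0)],.070))
B=[b for b in blocks(d) if .04<b[2][0]<.055 and .015<b[2][1]<.03]
b=[b for b in B if abs(b[0][0]-.5242)<.02 and b[0][1]<.25][0]; print(b)
ang=near(b[1],0.1); r=pick(b[0],ang); print(r)
if r:
    z=place(1,r[0],r[1]); print(z); np.save('pl.npy',np.array([*z[1],z[2]]) )
    snap('scene','s6')
E
```

```text
bar [[ 0.46870076 -0.27441819  0.07      ]]
(array([0.5242, 0.2014]), -2.6415732731929205, array([0.0465, 0.0193]), (np.float64(287.8), np.float64(225.5)))
atblock hit=False t19.2 p [0.53   0.2045 0.0105] F [-0.3  0.1 -0.4] T [-0.04 -0.03  0.03] gap 0.0549 j7 1.83
gripped t19.6 p [0.5298 0.2044 0.0107] F [-2.1 -1.4  5.1] T [-0.09  0.27  0.05] gap 0.0177 j7 1.83
lift t20.4 p [0.5288 0.2041 0.0843] F [-0.  -0.7 -0.9] T [-0.02 -0.05  0.04] gap 0.0183 j7 1.79
(3.6416120339866658, -1, 0.018301667208550296)
above slot t21.2 p [0.5085 0.0099 0.0848] F [ 0.1  1.1 -1.4] T [0.09 0.02 0.03] gap 0.0176 j7 1.92
down hit=True t22.4 p [0.5079 0.0084 0.0287] F [-0.7 -0.   5.1] T [ 0.05  0.09 -0.03] gap 0.0175 j7 1.98
(np.float64(0.028696315888894187), array([0.50815603, 0.00831078]), 3.3989908169872414)
```

View pics/s6.png

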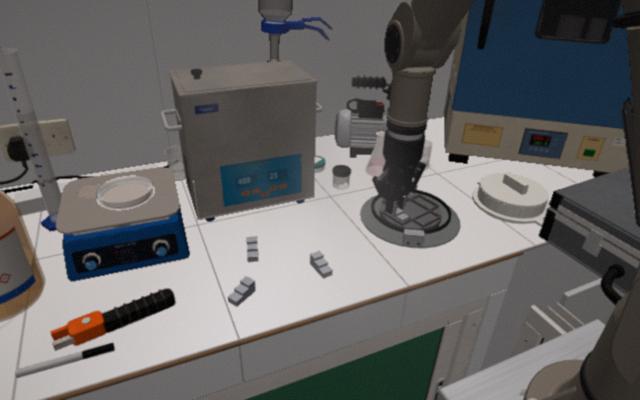

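The block touched down at TCP z = 0.0287, which is the grasp height plus 18 mm, so it's on the compartment floor. The camera also agrees with the TCP on the bar to 0.5 mm. I'll release it, look, and pick the next one.

```bash
cat >> h.py <<'E'
def zoomc(d,e,tag):
    a=np.clip((d['frame'][180:280,345:455].astype(float)-40)*2.5,0,255).astype(np.uint8)
    b=np.clip((e['frame'][175:250,350:470].astype(float)-30)*1.3,0,255).astype(np.uint8)
    r=lambda x,w:cv2.resize(x,(w,int(x.shape[0]*w/x.shape[1])),interpolation=cv2.INTER_CUBIC)
    a,b=r(a,390),r(b,390); h=max(len(a),len(b)); 
    p=lambda x:np.vstack([x,np.zeros((h-len(x),390,3),np.uint8)])
    cv2.imwrite(f'pics/{tag}.png',np.hstack([p(a),p(b)])[:,:,::-1])
def good(d): return [b for b in blocks(d) if .038<b[2][0]<.056 and .015<b[2][1]<.032]
E
python3 - <<'E'
from h import *
pl=np.load('pl.npy'); rel(pl[:2]); 
env.move_ptp([.47,.12,.2],Q(2.9)); st()
d=avg('top',3); e=avg('scene',3); zoomc(d,e,'z9')
for b in good(d): print(b)
E
```

```text
released t22.8 p [0.5069 0.0084 0.028 ] F [-0.9  0.3 -0.1] T [-0.01 -0.01 -0.06] gap 0.0336 j7 1.98
 t24.6 p [0.4697 0.1193 0.1993] F [ 0.3 -0.5 -0.5] T [ 0.03 -0.02  0.01] gap 0.0336 j7 1.09
(array([0.4215, 0.3567]), 2.1126051637403704, array([0.049 , 0.0224]), (np.float64(215.0), np.float64(275.5)))
(array([0.4336, 0.208 ]), -3.0155471184879663, array([0.0448, 0.0214]), (np.float64(285.3), np.float64(268.6)))
(array([0.522, 0.308]), 2.8985350329718633, array([0.0462, 0.0229]), (np.float64(237.8), np.float64(227.5)))
```

View pics/z9.png

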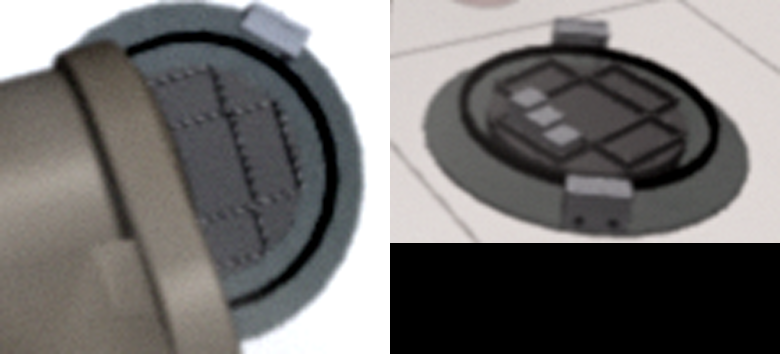

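The scene zoom shows the block seated in the left compartment, all three treads visible. Now the second block, into slot 0.

```bash
cat >> h.py <<'E'
def job(guess,i,tag,ref=2.75):
    d=avg('top',3); B=good(d)
    b=min(B,key=lambda b:np.linalg.norm(b[0]-guess)); print(b)
    if np.linalg.norm(b[0]-guess)>.01: print('moved!'); return
    ang=near(b[1],-.2); r=pick(b[0],ang,ref)
    if not r or r[2]<.012: print('pick fail',r); return
    z=place(i,r[0],r[1])
    if not z: return
    if abs(z[0]-.0285)>.0015: print('HEIGHT',z); np.save('pl.npy',np.array([*z[1],z[2]])); return
    rel(z[1]); env.move_ptp([.47,.12,.2],Q(2.9)); st()
    d=avg('top',3); e=avg('scene',3); zoomc(d,e,tag)
    for b in good(d): print(b)
E
python3 - <<'E'
from h import *
job(np.array([.522,.308]),0,'z10')
E
```

```text
(array([0.5221, 0.3078]), 2.90313451051849, array([0.0465, 0.0229]), (np.float64(237.9), np.float64(227.5)))
atblock hit=False t27.6 p [0.5284 0.3067 0.0106] F [0.2 0.9 0.9] T [ 0.02 -0.01  0.  ] gap 0.0553 j7 1.01
gripped t28.0 p [0.5282 0.3066 0.0107] F [-1.  -0.1  5.3] T [-0.08  0.26  0.01] gap 0.0176 j7 1.01
lift t28.7 p [0.5272 0.3061 0.0842] F [-0.6  0.2  0.1] T [-0.02  0.04 -0.01] gap 0.0177 j7 0.97
above slot t30.0 p [ 0.5569 -0.0271  0.0847] F [-0.5  0.4 -1.5] T [-0.02  0.04  0.  ] gap 0.0175 j7 0.63
down hit=True t31.2 p [ 0.5562 -0.0295  0.0287] F [-1.2 -0.   4.5] T [ 0.11  0.16 -0.02] gap 0.0179 j7 0.69
released t31.5 p [ 0.5552 -0.0294  0.0279] F [-0.1 -0.  -0.3] T [ 0.02  0.01 -0.03] gap 0.0343 j7 0.69
 t33.4 p [0.4701 0.1189 0.1995] F [-0.2  0.1  0.2] T [ 0.04 -0.03 -0.03] gap 0.0343 j7 1.10
(array([0.4215, 0.3567]), 2.1155341417262936, array([0.0493, 0.0225]), (np.float64(214.9), np.float64(275.5)))
(array([0.4332, 0.208 ]), -3.009746879410057, array([0.0447, 0.0213]), (np.float64(285.3), np.float64(268.8)))
```

View pics/z10.png

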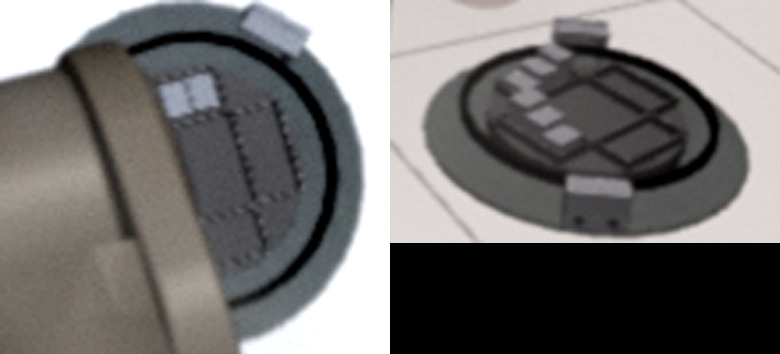

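The second block is seated in slot 0. The third block goes into slot 3, away from the first two.

```bash
python3 - <<'E'
from h import *
job(np.array([.4332,.208]),3,'z11')
E
```

```text
(array([0.4335, 0.2079]), -3.008008836158902, array([0.0446, 0.0216]), (np.float64(285.3), np.float64(268.6)))
atblock hit=False t36.0 p [0.4399 0.2089 0.0105] F [-0.4 -0.2  0.6] T [ 0.02 -0.   -0.03] gap 0.0551 j7 1.46
gripped t36.5 p [0.4396 0.2089 0.0106] F [-1.1 -0.5  5.2] T [-0.04  0.25  0.02] gap 0.0177 j7 1.46
lift t37.2 p [0.4388 0.2085 0.0844] F [ 0.1 -1.5 -0.9] T [ 0.02  0.   -0.01] gap 0.0177 j7 1.37
above slot t38.4 p [ 0.5298 -0.0731  0.0844] F [ 0.8  0.6 -0.7] T [ 0.08 -0.06 -0.03] gap 0.0181 j7 2.15
down hit=True t39.6 p [ 0.5298 -0.0748  0.0287] F [-0.1 -0.6  4.2] T [0.08 0.05 0.03] gap 0.0179 j7 2.21
released t39.9 p [ 0.5289 -0.0745  0.0279] F [ 0.2  0.5 -0.1] T [-0.03 -0.04 -0.  ] gap 0.0339 j7 2.21
 t41.9 p [0.4699 0.1191 0.1995] F [-0.2 -0.1  0.9] T [-0.03 -0.07  0.02] gap 0.0340 j7 1.11
(array([0.4216, 0.3566]), 2.110523452305645, array([0.0489, 0.0223]), (np.float64(215.0), np.float64(275.5)))
```

View pics/z11.png

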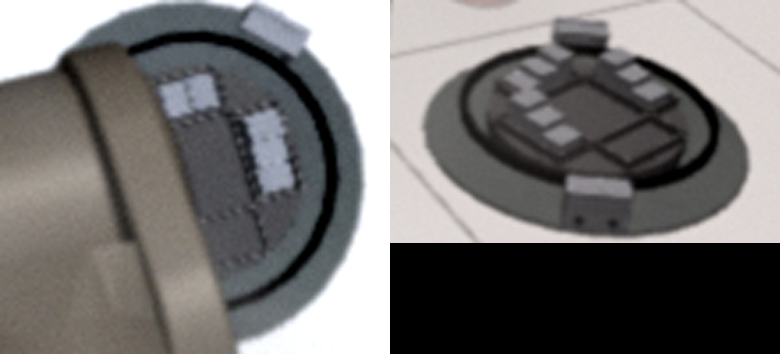

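Three blocks are seated. The fourth goes into slot 2.

```bash
sed -i 's/^    ang=near(b\[1\],-.2)/    ang=near(b[1],-.4)/; s/    ang=near(b\[1\],-.2); r/    ang=near(b[1],-.4); r/' h.py; python3 - <<'E'
from h import *
job(np.array([.4216,.3566]),2,'z12')
snap('scene','s12')
E
```

```text
(array([0.4216, 0.3566]), 2.1047471852768744, array([0.0487, 0.0224]), (np.float64(215.0), np.float64(275.5)))
atblock hit=False t44.9 p [0.4251 0.3518 0.0105] F [-0.7 -0.3 -0.8] T [-0.03 -0.02 -0.05] gap 0.0551 j7 0.14
gripped t45.4 p [0.4249 0.3516 0.0107] F [-2.4 -1.2  5.9] T [-0.17  0.33  0.05] gap 0.0178 j7 0.14
lift t46.1 p [0.424  0.3511 0.0844] F [ 0.2 -0.6 -1. ] T [-0.02 -0.01  0.03] gap 0.0179 j7 0.06
above slot t47.6 p [ 0.4738 -0.05    0.0849] F [-0.5 -0.2 -0.5] T [-0.05 -0.04  0.02] gap 0.0177 j7 0.67
down hit=True t48.8 p [ 0.473  -0.0514  0.0286] F [-0.8  0.8  5.2] T [ 0.04  0.07 -0.03] gap 0.0177 j7 0.76
released t49.1 p [ 0.4722 -0.0512  0.0281] F [-0.1  0.8  0.7] T [ 0.02 -0.    0.07] gap 0.0340 j7 0.76
 t51.0 p [0.4695 0.1184 0.1992] F [-0.  -0.6  0.3] T [-0.01  0.01  0.03] gap 0.0340 j7 1.14
```

View pics/z12.png

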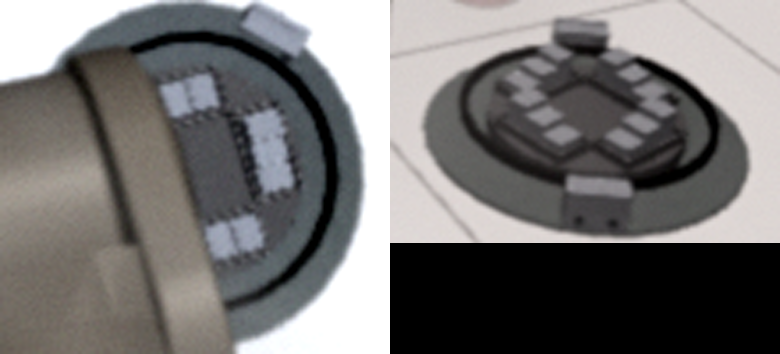

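View pics/s12.png

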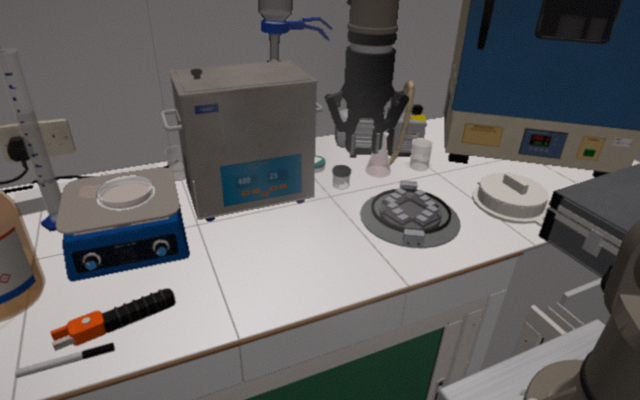

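All four blocks are seated flat with treads up, and the bystanders haven't moved. Next I'll regrip the lid.

```bash
python3 - <<'E'
from h import *
psi=-.493+np.pi+.5
env.set_gripper(.085)
env.move_straight([.47,.0,.22],rate=.2)
env.move_ptp([.4697,-.2749,.15],Q(psi)); st()
d=avg('top',4); e=avg('scene',4); zoomc(d,e,'z13')
print(env.move_straight([.4697,-.2749,.049],rate=.06,contact_N=8)); st()
env.set_gripper(0,100); st('grip')
E
```

```text
t53.7 p [ 0.4708 -0.2729  0.1497] F [0.8 0.4 0.5] T [-0.05 -0.   -0.01] gap 0.0850 j7 2.41
False
 t56.0 p [ 0.47   -0.275   0.0493] F [0.6 0.2 0.3] T [0.   0.05 0.01] gap 0.0845 j7 2.53
grip t56.6 p [ 0.4698 -0.2754  0.0493] F [ 0.8 -1.   1.6] T [-0.16  0.03  0.03] gap 0.0117 j7 2.53
```

View pics/z13.png

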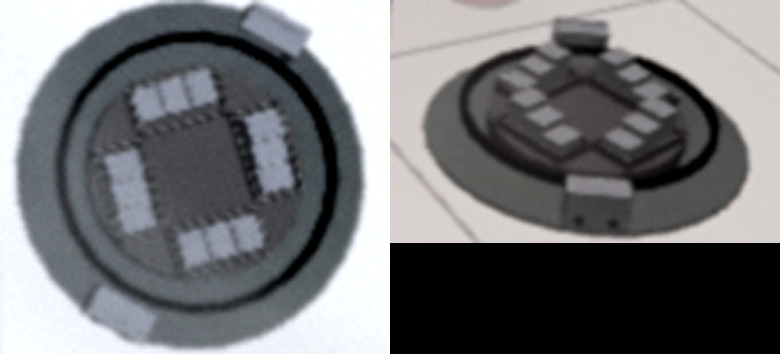

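The top view shows each block inside its own fence. Now I'll put the lid back.

```bash
python3 - <<'E'
from h import *
psi=-.493+np.pi+.5
env.move_straight([.4698,-.2752,.128],rate=.12); o=st('lift')
snap('scene','s14')
env.move_straight([.5131,-.0356,.128],rate=.15); o=st('over')
env.move_straight([.5131,-.0356,.088],rate=.08); o=st('low'); snap('scene','s15'); snap('top','t15')
E
```

```text
lift t57.4 p [ 0.4693 -0.2745  0.1273] F [-0.3 -0.1 -3.7] T [ 0.02 -0.    0.03] gap 0.0119 j7 2.44
over t59.3 p [ 0.5129 -0.0367  0.1281] F [ 0.4  0.2 -2.7] T [ 0.   -0.05  0.05] gap 0.0118 j7 1.95
low t59.9 p [ 0.5132 -0.0359  0.0878] F [ 0.3 -0.3 -1.9] T [ 0.01 -0.01  0.05] gap 0.0114 j7 2.01
```

View pics/s15.png

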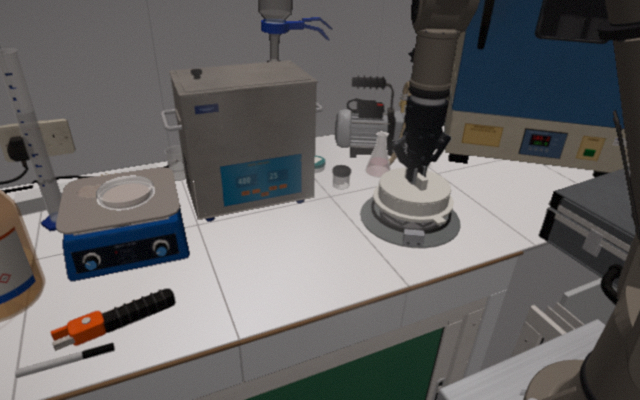

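View pics/t15.png

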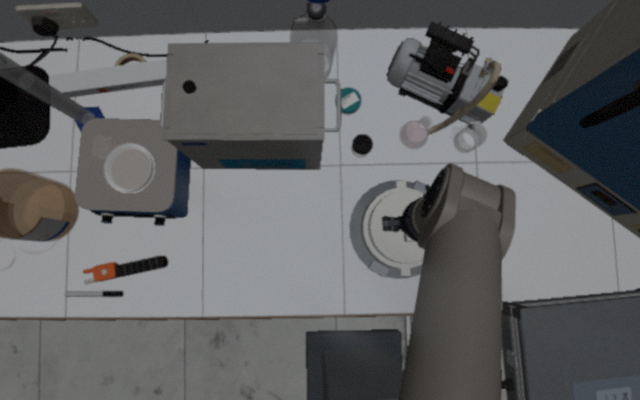

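The lid is level over the canister, with its ears at (401,184) and (404,272) in the top view, clear of the catches. I'll lower it.

```bash
python3 - <<'E'
from h import *
h=env.move_straight([.5131,-.0356,.0615],rate=.03,contact_N=5); o=st('rest %s'%h); z=o['ee_pos'][2]
if z<.0655:
    p=o['ee_pos']
    h=env.move_straight([.5131,-.0356,.0510],rate=.01,contact_N=26); o=st('pressed %s'%h)
    h=env.dwell(.2); st()
E
```

```text
rest True t60.9 p [ 0.5128 -0.0355  0.0617] F [1.  0.3 3.2] T [-0.02 -0.06  0.03] gap 0.0118 j7 2.04
pressed True t61.7 p [ 0.5132 -0.0357  0.0548] F [-4.7  0.2 17.3] T [ 0.22  1.02 -0.04] gap 0.0120 j7 2.05
 t61.9 p [ 0.5132 -0.0357  0.0551] F [-3.7  1.4 16.5] T [0.15 0.96 0.05] gap 0.0117 j7 2.05
```

```bash
cat >> h.py <<'E'
def yaw(o):
    R=Ro.from_quat(o['eef_rot']).as_matrix(); return np.arctan2(R[1,0],R[0,0])%(2*np.pi)
E
python3 - <<'E'
from h import *
psi=-.493+np.pi+.5; a=0
steps=[.1,.2,.3,.4,.45,.5,.53,.55,.57,.59,.61]
for a in steps:
    env.move_straight([.5131,-.0356,.0530],rate=.02,attitude=Q(psi-a)); env.dwell(.1); o=st('%.2f'%a); print('lid ang %.3f'%(yaw(o)-np.pi))
    if abs(o['ft_torque'][2])>1.2 : print('stop'); break
    if abs(o['contact_force'][2])>50: break
E
```

```text
0.10 t62.3 p [ 0.5131 -0.0356  0.0544] F [-3.9  0.9 18.5] T [ 0.23  0.94 -0.03] gap 0.0117 j7 1.97
lid ang -0.093
0.20 t62.6 p [ 0.5131 -0.0357  0.0543] F [-2.8  1.1 17. ] T [0.18 0.96 0.02] gap 0.0122 j7 1.89
lid ang -0.193
0.30 t63.0 p [ 0.5132 -0.0357  0.0543] F [-3.4  1.7 17.4] T [0.23 0.97 0.  ] gap 0.0120 j7 1.81
lid ang -0.293
0.40 t63.3 p [ 0.5131 -0.0357  0.0544] F [-3.1  1.3 17.9] T [0.21 0.92 0.04] gap 0.0118 j7 1.73
lid ang -0.393
0.45 t63.7 p [ 0.5132 -0.0357  0.0544] F [-3.5  1.1 17.1] T [0.23 0.94 0.04] gap 0.0118 j7 1.69
lid ang -0.443
0.50 t64.0 p [ 0.5132 -0.0357  0.0544] F [-4.8  1.4 16.5] T [ 0.28  0.9  -0.01] gap 0.0118 j7 1.65
lid ang -0.493
0.53 t64.4 p [ 0.5132 -0.0357  0.0544] F [-3.8  1.2 17.4] T [0.28 0.92 0.03] gap 0.0123 j7 1.63
lid ang -0.523
0.55 t64.7 p [ 0.5132 -0.0357  0.0544] F [-4.2  0.2 17.5] T [0.22 0.93 0.04] gap 0.0120 j7 1.61
lid ang -0.543
0.57 t65.1 p [ 0.5132 -0.0357  0.0544] F [-3.5  1.4 16.5] T [0.26 0.94 0.06] gap 0.0120 j7 1.60
lid ang -0.563
0.59 t65.4 p [ 0.5132 -0.0358  0.0544] F [-3.4  1.1 17.4] T [0.21 0.92 0.25] gap 0.0121 j7 1.58
lid ang -0.582
0.61 t65.8 p [ 0.5131 -0.0359  0.0544] F [-3.9  0.9 17.6] T [0.09 1.04 0.93] gap 0.0117 j7 1.57
lid ang -0.599
```

The torque began rising at -0.57 rad, where the stop was predicted. I'll ease off, let the lid rise, and tug.

```bash
python3 - <<'E'
from h import *
psi=-.493+np.pi+.5-.575
env.move_straight([.5131,-.0357,.0530],rate=.02,attitude=Q(psi)); st('ease')
env.move_straight([.5131,-.0357,.0612],rate=.015); o=st('risen')
h=env.move_straight([.5131,-.0357,.0720],rate=.01,contact_N=24); o=st('tug %s'%h); env.dwell(.4); o=st('held')
snap('scene','s16')
E
```

```text
ease t66.0 p [ 0.5132 -0.0357  0.0544] F [-3.5  1.5 18.3] T [ 0.26  0.91 -0.04] gap 0.0117 j7 1.59
risen t66.7 p [ 0.513  -0.0356  0.0611] F [-0.8  0.8  3.5] T [0.07 0.13 0.03] gap 0.0120 j7 1.58
tug True t67.2 p [ 0.5129 -0.0356  0.0617] F [-0.1  0.3  1.5] T [ 0.04 -0.03  0.  ] gap 0.0117 j7 1.58
held t67.6 p [ 0.5129 -0.0356  0.0616] F [0.4 0.3 3.1] T [ 0.06 -0.03  0.05] gap 0.0116 j7 1.58
```

View pics/s16.png

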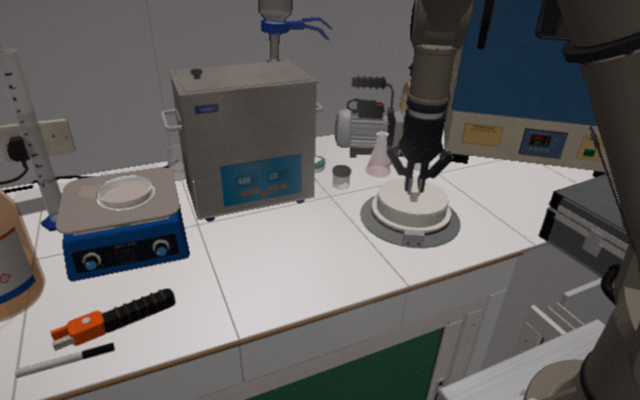

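The tug was stopped by contact at once and the lid didn't rise. I'll repeat it as a sustained, measured tug.

```bash
python3 - <<'E'
from h import *
for z in (.0630,.0640,.0650):
    env.move_straight([.5129,-.0356,z],rate=.01); o=st('tug %.4f'%z)
    if o['contact_force'][2]<-25: break
env.dwell(.4); st('held')
env.move_straight([.5129,-.0356,.0612],rate=.01); st('back')
E
```

```text
tug 0.0630 t67.9 p [ 0.5129 -0.0356  0.0617] F [  5.9  -1.9 -11.9] T [-0.23 -1.    0.02] gap 0.0122 j7 1.58
tug 0.0640 t68.2 p [ 0.5129 -0.0356  0.0618] F [  8.1  -2.7 -21.5] T [-0.33 -1.69 -0.01] gap 0.0116 j7 1.58
tug 0.0650 t68.4 p [ 0.5129 -0.0356  0.0619] F [ 11.9  -3.9 -30.8] T [-0.5  -2.27  0.03] gap 0.0116 j7 1.57
held t68.8 p [ 0.5129 -0.0356  0.0619] F [ 12.1  -4.3 -30.8] T [-0.51 -2.28 -0.07] gap 0.0120 j7 1.57
back t69.3 p [ 0.5129 -0.0356  0.0616] F [-0.   0.5  3.5] T [ 0.08  0.02 -0.03] gap 0.0116 j7 1.58
```

The lid held at 31 N with only 0.3 mm of give, so it's locked. I'll release, retreat and do a last check.

```bash
python3 - <<'E'
from h import *
env.set_gripper(.085); st('rel')
env.move_straight([.5129,-.0356,.16],rate=.1); env.move_ptp([.35,.40,.28],Q(2.7)); env.dwell(.5); st()
snap('scene','s17'); d=snap('top','t17'); 
im=d['frame'][:,:,::-1]; a=cv2.resize(np.clip((im[120:290,340:480].astype(float)-40)*2,0,255).astype(np.uint8),None,fx=3.5,fy=3.5,interpolation=cv2.INTER_CUBIC); cv2.imwrite('pics/z17.png',a)
E
```

```text
rel t70.0 p [ 0.5129 -0.0356  0.0612] F [-0.1  1.   0.9] T [-0.01 -0.02  0.02] gap 0.0849 j7 1.58
 t73.4 p [0.3501 0.3999 0.28  ] F [-0.2  0.4  0.7] T [ 0.   -0.04 -0.02] gap 0.0846 j7 0.69
```

View pics/s17.png

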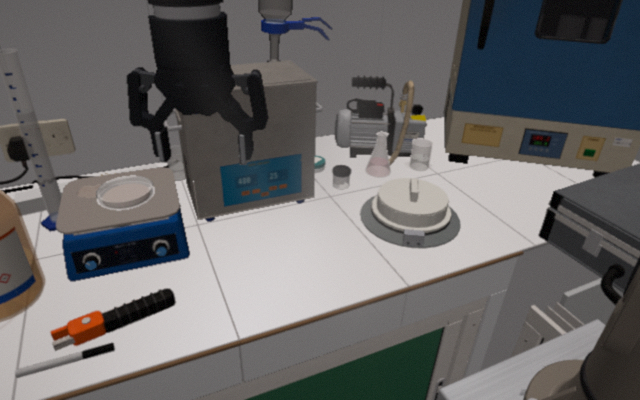

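View pics/z17.png

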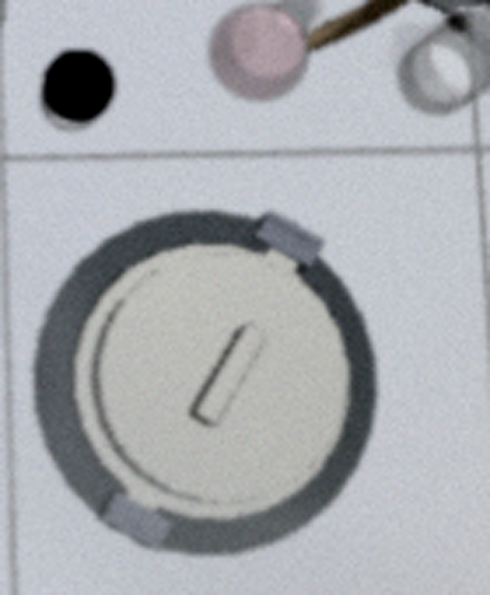

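The lid is on with both ears under the catches, at zoom (290,240) and (138,515). The flask and jar are where they started and the robot is clear, so I'm handing in.

```bash
python3 -c "
from h import *
env.hand_in()"
```

```text
the job is handed in; nothing more can be done
```

All four step blocks are locked away in the canister, and the job was handed in with about 73 s on the robot's clock.

- **Lid off:** I pressed it down 6.5 mm, turned it 0.5 rad anticlockwise and stood it right way up on the bench.
- **Blocks:** Each of the four compartments holds one block, flat and stepped side up. Every touchdown was within 1 mm of the expected floor height, and pictures from both cameras showed all four inside their fences.
- **Lid locked:** I pressed it to the stop and turned it clockwise until the torque rose, at the angle predicted for the stops. It then sprang back to its locked height. A sustained upward tug of 31 N moved it only about 0.3 mm.
- **Last pictures:** Both ears sit under the catches, the flask and jar look unmoved, and the robot is clear.

**Checks that disagreed:**
- The first tug tripped its force stop at once and the force then relaxed, so I repeated it as the sustained tug.
- The scene camera put the canister's centre about 5 mm away from the top camera's estimate. I judged that fit unreliable and used the top camera.

I saw no sign of the grip slackening or of a block being knocked during the run.

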